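Set a freshly cemented heel blank into the corner of the gluing jig

TASK

One of the two black heel blanks on the drying blocks has a tacky yellow coat of cement on top. Lift that one off its block by its edges, set it down (do not drop it) cement side up on the bed of the gluing jig, and push it by its edges until it sits square and flush against both fences in the corner. Nothing may ever touch the cemented face, and leave the plain blank, the jar, the brush and the hammer as they are.

Things in the scene. Friction and masses are not known exactly. Their poses are not given: they have to be found in the camera images.
- cemented_blank: the heel blank to handle: a flat rigid black rubber plate, 80 (its x) by 56 (its y) by 8 mm thick, 50 g, with the yellow cement film on top. Origin at the centre of its underside, z up through its thickness. It starts lying level and centred on one of the two drying blocks, so it overhangs that block on all sides
- cement_film: the yellow tacky cement coat on top of the blank, fixed to it: 73 x 49 mm, 1.5 mm thick, centred, so that a 3.5 mm bare border is left along every edge. Origin at the centre of its underside, 8 mm above the blank's underside. Must not be touched
- plain_blank: the other heel blank, same size and axes, all black, no cement; lies on the other drying block
- block_a: drying block of pale wood, fixed to the bench: 50 (its x) by 30 (its y) by 30 mm high, the blank on it lies within about 0.3 rad of its axes. Origin at the centre of its underside
- block_b: the second drying block, same as block_a
- jig: the gluing jig, fixed to the bench: a square plywood bed 200 x 200 mm whose top is 12 mm above the bench, with two aluminium fences 14 mm thick along its +x (away from the robot) and +y (left) edges, their tops 16 mm above the bed. The other two sides are open. Origin at the centre of its underside, axes along the fences
- jig_corner (a point): the inner corner where the two fences meet, at the height of the bed's top: 86 mm in x and 86 mm in y from the jig's centre, 12 mm above its underside; axes as the jig's. The bed lies towards -x and -y of it
- cement_jar: jar of cement with red cap, 68 mm diameter, 70 mm high, standing on the bench; origin at the centre of its underside
- brush: cement brush with yellow handle lying on the bench; length along its x, under 30 mm high
- hammer: hammer lying on the bench left of the jig; length along its x, handle to its -x

How it is judged:
By the outcome, as a careful person would: the job done as asked, in the order asked, and still so for the second after the job is handed in, with the robot touching nothing.
It also fails if it takes over 58 s, if anything falls off the work surface, if the arm or the gripper's body presses on something with over 40 N, if the wrist force passes 120 N, or if a joint passes its speed limit or range.

ROBOT

A 6-joint arm with a two-finger parallel gripper is mounted at the origin on the work surface. World frame = base frame: x ahead of the robot, y to its left, z up, the work surface at z = 0. Lengths are in m, angles in rad, forces in N, time in s.
With the tool pointing down it reaches from about 0.275 to 0.875 m from the base axis. Payload 12.5 kg.
Tool frame: the origin (TCP) lies on the centre line of the jaws, within the pads' length; the fingertips stand r.finger_overhang ahead of it and the grasp point (between the pads) lies 3 mm ahead of it (r.finger_overhang is the distance from the TCP to the fingertips, in m); z points along the fingers, y is the line along which they close (so a half turn about z gives the same grasp; the last joint's range is limited). The gripper opens to 85 mm and grips with 20 to 120 N. Pads are 22 mm wide; open, the fingers measure 114 mm over their backs; the gripper's body (76 mm by 85 mm) begins 54 mm behind the grasp point. The pads swing forward as they close: fully open they stand 13 mm farther back than shut.
Start: joints at [1.253, 0.351, 1.652, -0, 1.139, -0.085], TCP at [0.127, 0.535, 0.253] pointing down, gripper open.
Joint ranges: [-2.75, 2.75], [-0.79, 2.1], [0.01, 2.65], [-1.57, 4.71], [0.07, 3.14], [-2.87, 2.87]. Speed limits (rad/s): [2.22, 2.22, 2.79, 3.14, 3.14, 3.14].

INTERFACE

Orientations are given as a unit quaternion [x, y, z, w].
In Python, from cell import r, optics gives the robot as it stands. The module is installed in compiled form; this text tells all that it offers. Calls block until the motion is done:
- r.move_to(position, orientation): joint-space move of the TCP to a pose.
- r.move_linear(position, rot=None, vel=0.15): straight line of the TCP; rot=None keeps the orientation; vel is the mean speed in m/s.
- r.set_joints(angles): joint-space move.
- r.set_gripper(opening, squeeze=None): opening from 0.0 (shut) to 1.0 (fully open); squeeze is the grip in N (None keeps the last); returns when the fingers have stopped.
- r.sleep(seconds).
- r.inverse_kinematics(position, orientation): joint angles nearest the present ones, or None.
- optics.get_image(name): name is "side" or "top" or "wrist"; returns a dict with "pixels" (400x640x3 uint8, red, green, blue), "depth" (400x640 float32, m along the optical axis (not along the pixel's ray), 0 where there is no reading), "fx", "fy", "cx", "cy" (pixels), "D" ([k1, k2, p1, p2, k3] as OpenCV has them; the pictures are not rectified), "camera_from_world" (4x4, takes a point from world to camera coordinates); the wrist camera has in their place "mount" (4x4, takes a point from camera to tool coordinates, whose origin is the TCP and whose axes are the flange's). Camera axes: x right, y down, z forward; pixel columns grow to the right and rows downward; lengths in m; the calibration is good to about 2 mm. A picture is of the moment at which its call begins: read the wrist's pose just before it.
A pose or a line that the arm cannot do raises r.PlanningError and nothing moves.
- r.hand_in(): hands the job in; it is judged then, once.
Readings, each from a call of its own:
- r.current_t(): time.
- r.current_q(): joint angles.
- r.current_qvel(): joint speeds.
- r.current_effort(): joint torques, N m.
- r.current_tool_pos(): TCP position.
- r.current_ee_rot(): TCP orientation.
- r.current_contact_force(): force on the tool from outside, world axes, zero at the start.
- r.current_torque(): the same for the moment, N m.
- r.current_opening(): opening from 0.0 (shut) to 1.0 (fully open).
- r.current_finger_force(): force on a finger pad.
Only numpy, scipy, OpenCV 4.12 (cv2) and the standard library are available. Lean on these libraries where they do the work, as an engineer would, in place of code of your own. Each camera call takes 0.05 s, during which the arm holds its last target. There are 200 camera calls.

## Working session

There is one attempt and no reset: what is moved stays moved. The work goes in short steps, each a Python script; the robot and the scene stay as the last script left them, time stands still between calls to the robot, and variables do not carry over. Pictures are saved under pics/ and viewed, at most 10 in all, crops included, and the job is handed in when it is done.

```bash
mkdir -p pics; python3 - <<'E'
from cell import r, optics
import cv2,numpy as np
for n in("top","side"):
    d=optics.get_image(n); cv2.imwrite(f"pics/{n}0.png",d["pixels"][...,::-1]); np.savez(f"{n}0.npz",**d)
    print(n,d["fx"],d["cx"],d["cy"],d["D"],np.round(d["camera_from_world"],3).tolist())
print(r.finger_overhang,r.current_t(),r.current_tool_pos(),r.current_ee_rot())
E
```

```text
top 408.9694980693571 324.07550440534027 198.1285700490427 [-0.10011905  0.          0.          0.          0.        ] [[-0.004, -1.0, -0.025, 0.102], [-0.994, 0.007, -0.107, 0.621], [0.108, 0.024, -0.994, 0.989], [0.0, 0.0, 0.0, 1.0]]
side 382.6787194280372 324.5676494971516 194.73654962208698 [0.00820071 0.         0.         0.         0.        ] [[0.912, -0.41, -0.005, -0.549], [-0.227, -0.495, -0.839, 0.249], [0.341, 0.766, -0.545, 0.693], [0.0, 0.0, 0.0, 1.0]]
0.022 0.1 [0.12677269 0.53491681 0.25281256] [ 1.16143687e-01  9.93232289e-01 -5.03059387e-04 -1.05688329e-04]
```

View pics/top0.png

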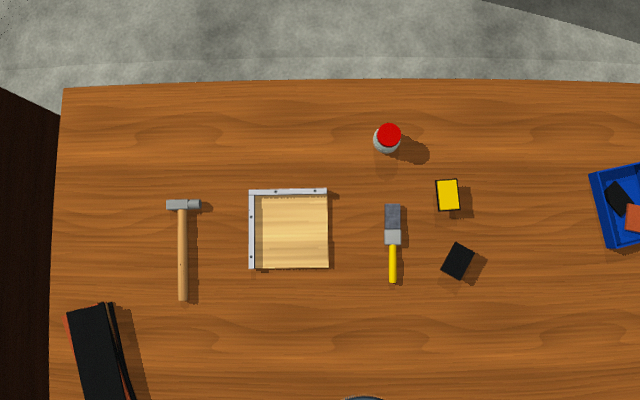

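View pics/side0.png

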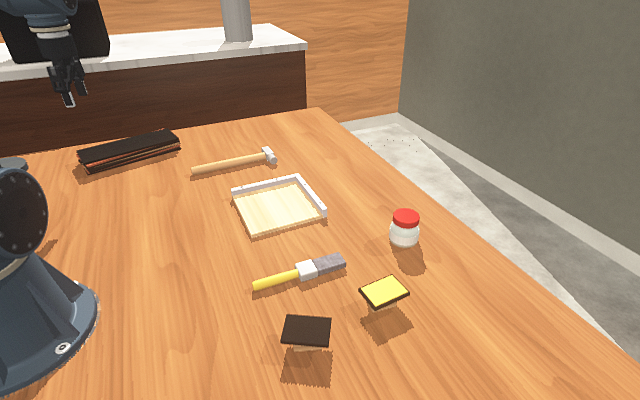

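Top view: hammer at (182,250), jig at cols 248–328 and rows 188–270 with its corner at upper left, cemented blank at (447,195), plain blank at (458,261), brush at (393,245), jar at (388,135). The side view agrees: yellow blank at (384,291), plain one at (307,331).

```bash
cat > h.py <<'E'
from cell import r, optics
import numpy as np, cv2
def unproj(d,px,z):
    """pixels -> world points on the plane z"""
    K=np.array([[d["fx"],0,d["cx"]],[0,d["fy"],d["cy"]],[0,0,1]],float)
    n=cv2.undistortPoints(np.float64(px).reshape(-1,1,2),K,np.float64(d["D"])).reshape(-1,2)
    T=np.linalg.inv(d["camera_from_world"]); ray=np.c_[n,np.ones(len(n))]@T[:3,:3].T
    return T[:3,3]+ray*((z-T[2,3])/ray[:,2])[:,None]
def film(d,z,near=None):
    """pose of the yellow film seen by a fixed camera: centre, long axis angle, sizes"""
    hsv=cv2.cvtColor(d["pixels"],cv2.COLOR_RGB2HSV)
    m=cv2.inRange(hsv,(22,200,100),(34,255,255))
    c=[x for x in cv2.findContours(m,cv2.RETR_EXTERNAL,cv2.CHAIN_APPROX_NONE)[0] if cv2.contourArea(x)>150]
    out=[]
    for x in c:
        w=unproj(d,x.reshape(-1,2),z)[:,:2]
        (cx,cy),(a,b),t=cv2.minAreaRect(np.float32(w*1000))
        if a<b: a,b,t=b,a,t+90
        out.append((cx/1000,cy/1000,(t+90)%180-90,a,b))
    return out
def down(yaw):
    """tool pointing down, tool y along world angle yaw (rad)"""
    a=(yaw+np.pi/2)/2
    return [np.cos(a),np.sin(a),0,0]
E
python3 - <<'E'
from h import *
for n in("top","side"):
    d=dict(np.load(n+"0.npz")); print(n,np.round(film(d,.0395),3).tolist())
    if n=="top": 
        cv2.imwrite("pics/jig.png",cv2.resize(d["pixels"][175:285,235:345,::-1],None,fx=5,fy=5,interpolation=cv2.INTER_CUBIC))
    else: cv2.imwrite("pics/jigs.png",cv2.resize(d["pixels"][165:245,220:340,::-1],None,fx=6,fy=6,interpolation=cv2.INTER_CUBIC))
E
```

```text
top [[0.459, -0.069, -0.951, 90.332, 17.216], [0.629, -0.211, 3.794, 74.638, 50.549]]
side []
```

View pics/jig.png

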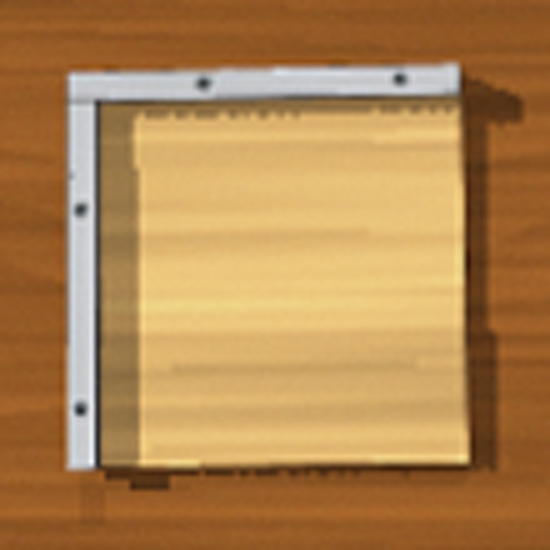

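Enlarged jig: outer fence corner at crop (68,72), +x fence end outer (459,64), +y fence end outer (67,470), inner corner (97,101). The bed's free corner is at (468,465).

```bash
python3 - <<'E'
from h import *
d=dict(np.load("top0.npz"))
c=np.array([[68,72],[459,64],[67,470],[97,101],[459,93],[97,468]])/5+[235-.4,175-.4]
w=unproj(d,c,.028)[:,:2]; print(np.round(w,4).tolist())
print("x-fence dir",np.degrees(np.arctan2(*(w[0]-w[1])[[1,0]])),"y-fence dir",np.degrees(np.arctan2(*(w[0]-w[2])[[1,0]])))
for yaw in(93.8,-86.2):
    for p in([.629,-.211,.1],[.55,.0,.1],[.55,.06,.1]):
        print(yaw,p,r.inverse_kinematics(p,down(np.radians(yaw))))
print(r.current_contact_force(),r.current_opening())
E
```

```text
[[0.6472, 0.2918], [0.6496, 0.0926], [0.4464, 0.2898], [0.6322, 0.2767], [0.6349, 0.0926], [0.4474, 0.2746]]
x-fence dir 90.70893041717483 y-fence dir 0.5900702720030647
93.8 [0.629, -0.211, 0.1] [-3.93803127e-01  7.25178766e-01  1.44471458e+00 -4.44089210e-16
  9.71699309e-01 -2.03092197e+00]
93.8 [0.55, 0.0, 0.1] [-8.46465008e-02  5.55909254e-01  1.77010296e+00 -4.44089210e-16
  8.15580437e-01 -1.72176534e+00]
93.8 [0.55, 0.06, 0.1] [ 2.45151303e-02  5.60556179e-01  1.76134203e+00 -4.44089210e-16
  8.19694447e-01 -1.61260371e+00]
-86.2 [0.629, -0.211, 0.1] [-3.93803127e-01  7.25178766e-01  1.44471458e+00 -4.44089210e-16
  9.71699309e-01  1.11067069e+00]
-86.2 [0.55, 0.0, 0.1] [-8.46465008e-02  5.55909254e-01  1.77010296e+00 -4.44089210e-16
  8.15580437e-01  1.41982731e+00]
-86.2 [0.55, 0.06, 0.1] [ 2.45151303e-02  5.60556179e-01  1.76134203e+00 -4.44089210e-16
  8.19694447e-01  1.52898895e+00]
[-0.44359389  0.31990452  0.76629577] 1.0005672477038667
```

```bash
cat >> h.py <<'E'
def touch(z0,zmin,step=.001,thr=3.):
    """lower in steps from height z0 until the upward force rises by thr; returns TCP z"""
    p=r.current_tool_pos(); f0=r.current_contact_force()[2]; z=z0
    while z>zmin:
        r.move_linear([p[0],p[1],z],vel=.03)
        f=r.current_contact_force()[2]-f0
        if abs(f)>thr: return r.current_tool_pos()[2],f
        z-=step
    return None
E
python3 - <<'E'
from h import *
t=r.current_t()
r.set_gripper(.68)
q=down(np.radians(93.8))
r.move_to([.36,.1,.06],q); print(r.current_t()-t)
r.move_linear([.36,.1,.032],vel=.1)
print(touch(.026,.004),r.current_t()-t)
r.move_linear([.36,.1,.04],vel=.1)
print(r.current_opening(),r.current_t()-t)
E
```

```text
2.3083
(np.float64(0.01733498871821489), np.float64(11.642554299053995)) 5.3417
0.677124222786484 5.7250000000000005
```

```bash
python3 - <<'E'
from h import *
t=r.current_t()
r.move_linear([.38,.08,.13],vel=.25)
r.move_to([.629,-.211,.12],down(np.radians(93.8)))
r.set_gripper(.87)
f0=r.current_contact_force()
r.move_linear([.629,-.211,.0492],vel=.1)
print(r.current_contact_force()-f0)
r.set_gripper(.5,30)
print(r.current_opening(),r.current_finger_force(),r.current_contact_force()-f0,r.current_t()-t)
r.move_linear([.629,-.211,.06],vel=.06)
r.move_linear([.629,-.211,.15],vel=.15)
print(r.current_opening(),r.current_contact_force()-f0,r.current_tool_pos(),r.current_t())
d=optics.get_image("side");cv2.imwrite("pics/side1.png",cv2.resize(d["pixels"][150:350,280:480,::-1],None,fx=3,fy=3))
E
```

```text
[ 0.20124073 -0.86309039  0.1964209 ]
0.6409630891125626 31.580752730369568 [-0.29934856 -0.29213361  5.17272267] 3.425
0.6429090570941807 [ 0.15946047 -1.23591349 -0.9077962 ] [ 0.62848496 -0.21080999  0.14896036] 10.3333
```

View pics/side1.png

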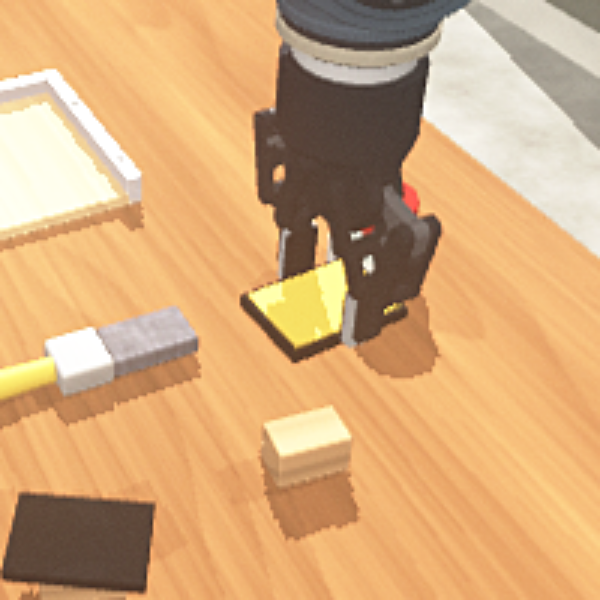

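The picture shows the cemented blank held level by its edges (crop (320,310)), with its face clear. The block at (305,445) is empty and the plain blank is untouched.

```bash
python3 - <<'E'
from h import *
t=r.current_t()
q=down(np.radians(90.65))
r.move_to([.583,.203,.12],q)
r.move_linear([.583,.203,.04],vel=.12)
r.sleep(.2)
print(r.current_t()-t,r.current_tool_pos())
print(touch(.034,.027,.0005,2.5),r.current_t()-t)
d=optics.get_image("side");cv2.imwrite("pics/side2.png",cv2.resize(d["pixels"][130:260,220:400,::-1],None,fx=4,fy=4))
E
```

```text
2.5584000000000007 [0.58337124 0.20312378 0.04074656]
(np.float64(0.03234352819763362), np.float64(4.79301475796801)) 3.9084000000000003
```

View pics/side2.png

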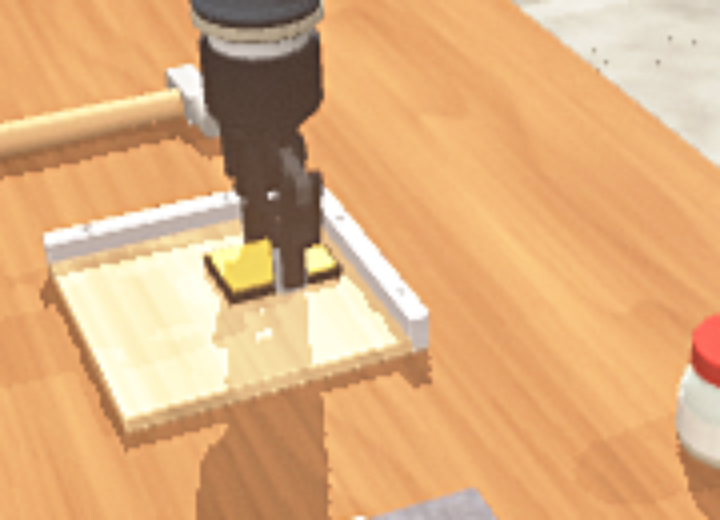

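Blank lies flat on the bed near the +x fence, with the fingers clear of the fences.

```bash
python3 - <<'E'
from h import *
t=r.current_t()
r.set_gripper(.84)
r.move_linear([.583,.203,.10],vel=.12)
# ahead of the -y edge push: tool y along jig x, fingers ~38 mm apart
r.set_gripper(.45)
r.move_to([.583,.13,.09],down(np.radians(.65)))
print(r.current_t()-t,r.current_t(),r.current_q(),r.current_tool_pos())
d=optics.get_image("top");np.savez("top3.npz",**d)
print(film(d,.0215))
cv2.imwrite("pics/top3.png",cv2.resize(d["pixels"][175:285,235:345,::-1],None,fx=5,fy=5,interpolation=cv2.INTER_CUBIC))
E
```

```text
2.75 17.0917 [1.41694020e-01 6.39189997e-01 1.64362271e+00 2.58178054e-05
 8.58664530e-01 1.28869822e-01] [0.58303151 0.13014496 0.09004338]
[(0.45785009765625, -0.07143763732910156, -0.955780029296875, 91.93803405761719, 17.52552032470703)]
```

View pics/top3.png

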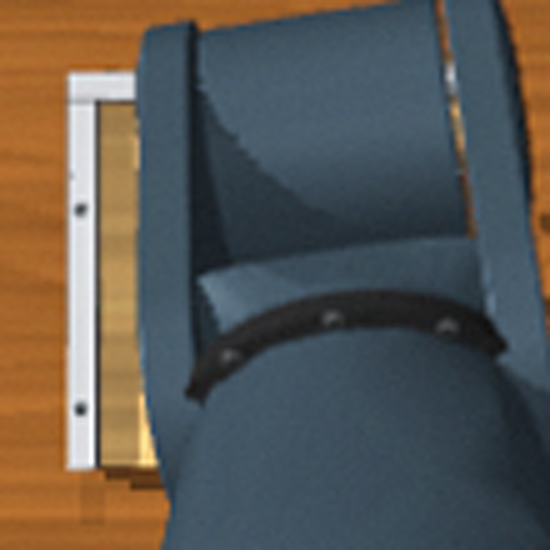

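The arm hides the blank in this view, so I'll go on with a force-guided push.

```bash
cat >> h.py <<'E'
def push(start,direction,far,limit,step=.0007,thr=4.):
    """push along direction: fast for far, then in steps until the resistance passes thr"""
    start=np.array(start,float); u=np.array(direction,float)
    f0=r.current_contact_force(); s=far
    r.move_linear(start+u*s,vel=.05)
    f=-(r.current_contact_force()-f0)@u; print("after fast",f)
    while f<thr and s<limit:
        s+=step; r.move_linear(start+u*s,vel=.03); f=-(r.current_contact_force()-f0)@u
    print("stop at",s,r.current_tool_pos(),"force",f)
    r.move_linear(start+u*(s-.012),vel=.08)
E
python3 - <<'E'
from h import *
t=r.current_t(); a=np.radians(.65); z=.0355
f0=r.current_contact_force()
r.move_linear([.583,.145,z],vel=.12); print(r.current_contact_force()-f0)
push([.583,.145,z],[-np.sin(a),np.cos(a),0],.060,.072)
print(r.current_t()-t)
p=r.current_tool_pos(); r.move_linear([p[0],p[1]-.01,.09],vel=.15)
r.set_gripper(.3)
r.move_linear([.50,.235,.09],vel=.2)
r.move_to([.50,.2475,.09],down(np.radians(90.65)))
print(r.current_t()-t,r.current_t(),r.current_tool_pos())
d=optics.get_image("side");cv2.imwrite("pics/side4.png",cv2.resize(d["pixels"][130:260,220:400,::-1],None,fx=4,fy=4))
d=optics.get_image("wrist");cv2.imwrite("pics/wrist4.png",d["pixels"][...,::-1])
E
```

```text
[ 0.00647599 -0.21729132  1.81514104]
after fast -0.1500024835512085
stop at 0.06630000000000003 [0.58238637 0.21042611 0.0355001 ] force 7.82369589472217
4.524999999999999
7.333300000000001 24.475 [0.50033553 0.24724376 0.08994025]
```

View pics/side4.png

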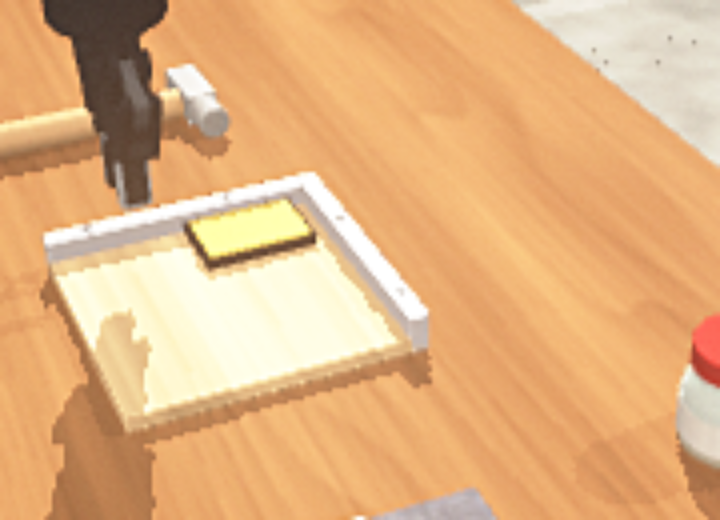

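View pics/wrist4.png

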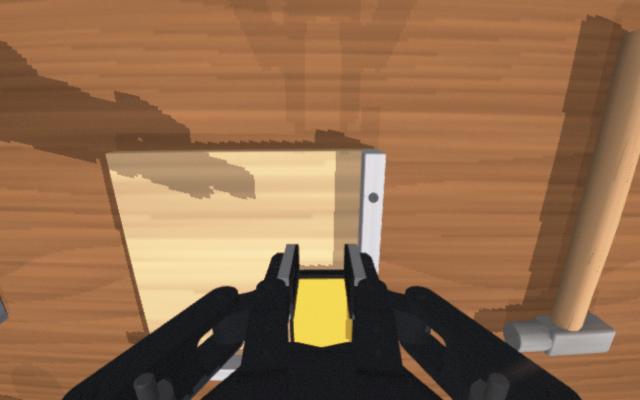

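Side view: the blank lies along the +y fence with a gap of about 6 mm left to the +x fence. The wrist view agrees, with the fingers behind the -x edge. Next comes the +x push, then a light second +y push.

```bash
python3 - <<'E'
from h import *
t=r.current_t(); a=np.radians(.65); z=.0368
r.set_gripper(.2)
f0=r.current_contact_force()
r.move_linear([.505,.2435,z],vel=.12); print(r.current_contact_force()-f0)
push([.505,.2435,z],[np.cos(a),np.sin(a),0],.029,.042)
p=r.current_tool_pos(); r.move_linear([p[0]-.015,p[1],.09],vel=.15)
print(r.current_t()-t)
r.set_gripper(.4)
r.move_to([.585,.17,.09],down(np.radians(.65)))
z=.036; r.move_linear([.585,.19,z],vel=.12)
push([.585,.19,z],[-np.sin(a),np.cos(a),0],.016,.026)
p=r.current_tool_pos(); r.move_linear([p[0],p[1]-.02,.10],vel=.15)
r.move_to([.40,-.05,.2],down(np.radians(.65)))
print(r.current_t())
d=optics.get_image("top");np.savez("top5.npz",**d);i=d["pixels"][175:285,235:345,::-1]
i2=optics.get_image("side")["pixels"][150:240,220:340,::-1]
k=dict(interpolation=cv2.INTER_CUBIC)
cv2.imwrite("pics/end5.png",np.hstack([cv2.resize(i[:60,:60],(400,400),**k),cv2.resize(i2[10:60,30:80],(400,400),**k)]))
print(film(d,.0215))
E
```

```text
[ 0.43187118 -0.00373329  0.33097041]
after fast 0.5308515327745981
stop at 0.036699999999999997 [0.54110904 0.24384939 0.03670172] force 6.258779390557969
5.150000000000002
after fast -1.0067691052551913
stop at 0.020899999999999995 [0.58482873 0.21036918 0.03598119] force 4.251492724718037
36.2417
[(0.5939449462890625, 0.2492782745361328, 0.4708629548549652, 72.03753662109375, 46.31891632080078)]
```

View pics/end5.png

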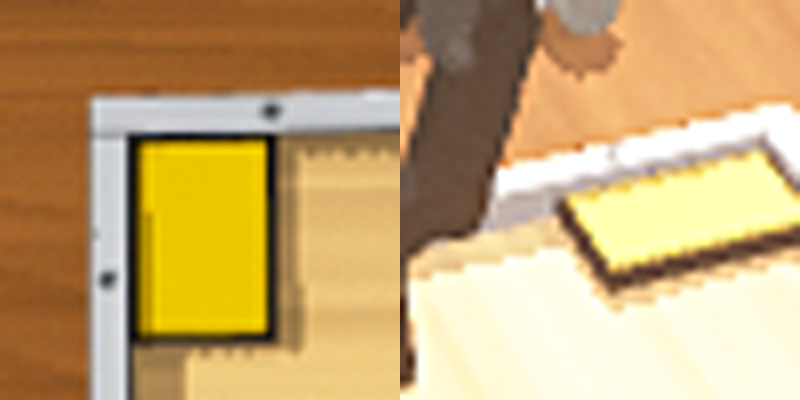

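The crop shows the blank square in the corner, flush with both fences, cement up and undisturbed. The second +y push stopped where the first one did.

```bash
python3 -c "
from cell import r
print(r.hand_in())"
```

```text
the job is handed in; nothing more can be done
None
```

The cemented blank sits cement side up on the jig bed, square and flush in the corner against both fences as far as the force readings and last pictures show; the job was handed in about 36 s into the 58 s allowed, with no verdict returned.

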